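Hook the two-clawed display arm into the slotted stand

ROBOT

A 7-joint arm with a two-finger parallel gripper is mounted at the origin on a cart in front of the work surface, level with it; the furniture and walls round the work are solid. World frame = base frame: x ahead of the robot, y to its left, z up, the work surface at z = 0. Lengths are in m, angles in rad, forces in N, time in s.
With the tool pointing down it reaches from about 0.4 to 0.85 m from the base axis. Payload 10.4 kg.
Tool frame: the origin (TCP) lies where the fingers leave the gripper's body, on its centre line; the fingertips stand 73 mm ahead of it and the grasp point (between the pads) lies 54 mm ahead of it; y points along the fingers, x is the direction in which the jaws open and shut, and the axes are right-handed (so a half turn about y gives the same grasp; the last joint's range is limited). The gripper opens to 85 mm and grips with 20 to 120 N. Pads are 22 mm wide; open, the fingers measure 114 mm over their backs; the gripper's body (76 mm by 85 mm) begins 54 mm behind the grasp point. The pads swing forward as they close: fully open they stand 13 mm farther back than shut.
Start: joints at [-1.128, 0.332, -0.065, 1.46, 0.022, 1.35, -0.088], TCP at [0.281, 0.558, 0.304] pointing down, gripper open.
Joint ranges: [-2.6, 2.6], [-0.5, 2.12], [-1.47, 1.34], [0.16, 2.42], [-1.27, 4.41], [0.06, 2.06], [-2.6, 2.6]. Speed limits (rad/s): [2.22, 2.22, 2.79, 2.79, 3.14, 3.14, 3.14].

INTERFACE

Orientations are given as [roll, pitch, yaw] about the fixed x, y, z axes, in that order (R = Rz(yaw) Ry(pitch) Rx(roll)).
In Python, from workcell import sensors, imaging, manip gives the robot as it stands.
- The arm moves only by the shell command python3 -m creep 'ROWS' [FORCE]. ROWS is JSON, a list that holds one entry, the list of rows, each a list of 7 numbers: the turn, a rotation vector about the tool's x, y, z in degrees, then the shift along the tool's x, y, z in m, then the opening, from 0 (shut) to 1 (fully open). A call has 1 to 12 rows; each row is the pose to reach, as a shift and turn from the pose commanded when the call began, along the tool's axes at that moment; what a row does not reach only later rows make up. A row lasts 1/8 s, in which the tool goes at most 62.5 mm and 10.7 degrees, less where a joint would pass 70% of its speed; a pose out of reach is approached as far as the arm can. A call with a gripper value outside its range is refused whole. The fingers move at their own pace and stop on an object; FORCE is the grip in N (left out, the last holds). Time passes only in rows, so rows that repeat a pose let the fingers close. It gives the time, the measured TCP pose, the force and the opening at its end, in the units of the state.
- sensors.sense(): the state, without advancing time (a new reading comes with each control period).
- imaging.read_camera(name): name is "side" or "top" or "wrist"; returns the picture (400x640x3 uint8, red, green, blue); there is no depth.
- imaging.get_calibration(name): a dict with "fov_y" (degrees; the focal length in pixels is half the picture's height over the tangent of half this angle, whatever the lens; pixels are square), "cx", "cy" (the principal point, pixels), "eye" and "rotation" of the camera in the world; the wrist camera has in their place "tool_from_camera" (4x4, takes a point from camera to tool coordinates, whose origin is the TCP and whose axes are the tool frame's). Camera axes: x right, y down, z forward; pixel columns grow to the right and rows downward; lengths in m; the calibration is good to about 2 mm. A picture is of the moment at which its call begins: read the wrist's pose just before it. get_calibration takes no time and is no camera call.
- manip.finish_job(): hands the job in, once; it reports no verdict.
The state is a dict: "time_s": time; "qpos": joint angles; "joint_velocities": joint speeds; "joint_torque": joint torques, N m; "eef_pos": TCP position; "tool_rot": TCP orientation; "ft_force": force on the tool from outside, world axes, zero at the start; "torque": the same for the moment, N m; "opening": opening from 0.0 (shut) to 1.0 (fully open).
Only numpy, scipy, OpenCV 4.12 (cv2) and the standard library are available. Lean on these libraries where they do the work, as an engineer would, in place of code of your own. Each camera call takes 0.05 s, during which the arm holds its last target.

TASK

Mount the display arm that has two claws on the slotted stand: lift it off the table, put both claws through the two slots, and press it down until it is fully home, level, and the spring latch has snapped out over its lower crossbar. Leave the narrow single-claw arm where it lies, and let go of the mounted arm.

Things in the scene. Friction and masses are not known exactly. Their poses are not given: they have to be found in the camera images.
- display_arm: Aluminium, 150 g, upright. mm: back frame 80 wide, 72 high, x -6..0; crossbars z 0..6, 56..72. Bar along -x: 14 wide, 28 high, to x -81, then lower to -121, tip turned up. Upright grip post on it: 14 wide, x -33..-5, z to 100; take it across y near the top. Claws at y -35, +35, 10 wide: shank z 64..72, hook hanging to z 44; reach x +17. Origin: mid underside of frame's back; x to claws, z up.
- narrow_arm: Bystander, also aluminium: similar arm of the same height and length, but its back frame is only 46 mm wide and it has a single claw in the middle, so it does not fit. Origin and axes as for display_arm.
- seat (a point): Point on the fixed stand (yaw varies) where display_arm's origin lies when home, 50 mm over table; axes then agree (x into stand, z up). mm: two dark steel uprights, x 0..6, tops z 124; one slot in each at y -35, +35: 26 wide, z 64 (lip bearing the shank) to 112. Claws enter with the arm 22..38 above home (best 30), pushed in till frame meets uprights; then straight down. Foot: 25 out, z -38.
- latch (a joint): Steel spring nose between the uprights, 24 mm wide, 4.5 mm proud of their front, z 8 to 16 mm over the seat; sloped above, flat below. Value: how far pushed in, m (0 out, 0.008 most). The arm's lower crossbar pushes it in on the way down (7 to 14 N down, more than the arm's weight); it springs out over the crossbar in the last 2 mm, locking the arm.

How it is judged:
At the end, for the whole second after the job is handed in: The two-clawed arm hangs at rest on the stand with both claws in the slots: its origin within 5 mm of the seat in height, 6 mm in depth and 12 mm sideways, level within 10 degrees and square to the stand within 15, the latch out (less than 2.5 mm pushed in) over its lower crossbar (z of display_arm in the frame of seat between -0.005 and 0.005 m and x of display_arm in the frame of seat between -0.006 and 0.006 m and y of display_arm in the frame of seat between -0.012 and 0.012 m and angle between display_arm's own z axis and vertical below 0.175 rad and angle between the x axis of display_arm and the x axis of seat, either way round below 0.26 rad and value of joint latch below 0.0025 m and linear speed of display_arm below 0.02 m/s); the robot touches nothing.
It fails at once if the narrow single-claw arm is moved by more than 30 mm (distance of narrow_arm from where it was at the start of the episode above 0.03 m).
It also fails if it takes over 38 s, if anything falls off the work surface, if the arm or the gripper's body presses on something with over 40 N, if the wrist force passes 120 N, or if a joint passes its speed limit or range.

## Working session

There is one attempt and no reset: what is moved stays moved. The work goes in short steps, Python scripts to look and compute and a shell command to move; the robot and the scene stay as the last step left them, time stands still between calls to the robot, and variables do not carry over. Pictures are saved under pics/ and viewed, and the job is handed in when it is done.

```bash
ls; mkdir -p pics; cat > h.py <<'E'
import numpy as np, cv2
from workcell import sensors, imaging, manip
E
python3 - <<'E'
from h import *
s=sensors.sense(); print(s)
for n in ["side","top","wrist"]:
    print(n,imaging.get_calibration(n))
    im=imaging.read_camera(n); cv2.imwrite(f"pics/{n}0.png",im[:,:,::-1])
E
```

```text
pics
{'time_s': 0.0, 'qpos': array([-1.12763965,  0.33288593, -0.06467909,  1.46096739,  0.02159838,
        1.34989138, -0.08851936]), 'joint_velocities': array([ 3.89922127e-04,  2.37257165e-04,  8.38788484e-04, -1.41383667e-04,
       -5.40098725e-04,  7.98917700e-05,  1.13301310e-04]), 'joint_torque': array([ 1.67853054e-04, -6.25441575e+01,  4.92228940e-02, -3.91618180e+01,
        1.61839428e-02,  9.79283155e-03, -2.63737832e-06]), 'eef_pos': array([0.28057279, 0.55817116, 0.30309458]), 'tool_rot': array([-1.57086963e+00,  1.45490749e-03,  1.10502165e+00]), 'ft_force': array([-0.41868055,  0.02939125, -0.02746977]), 'torque': array([-0.0156169 ,  0.05558103,  0.00170462]), 'opening': 1.0016341236296593}
side {'fov_y': 53.70576769255565, 'cx': 313.76740674902436, 'cy': 204.1234287085736, 'eye': array([ 0.44563713, -0.96188322,  0.65658191]), 'rotation': array([-2.11496511e+00,  3.68053573e-04, -1.19463733e-01])}
top {'fov_y': 53.622584189105766, 'cx': 322.60834205918354, 'cy': 202.6816535170571, 'eye': array([0.49218475, 0.0172914 , 1.13205406]), 'rotation': array([-3.09482445, -0.01284572, -1.59402797])}
wrist {'fov_y': 68.43579799742643, 'cx': 323.49043459193507, 'cy': 201.95798327508658, 'tool_from_camera': array([[ 9.99999836e-01, -5.56781905e-04, -1.30960867e-04,
         9.29314871e-04],
       [-5.53239515e-05, -3.22043266e-01,  9.46724951e-01,
        -7.04311241e-02],
       [-5.69294387e-04, -9.46724788e-01, -3.22043244e-01,
         8.15652379e-02],
       [ 0.00000000e+00,  0.00000000e+00,  0.00000000e+00,
         1.00000000e+00]])}
```

View pics/side0.png

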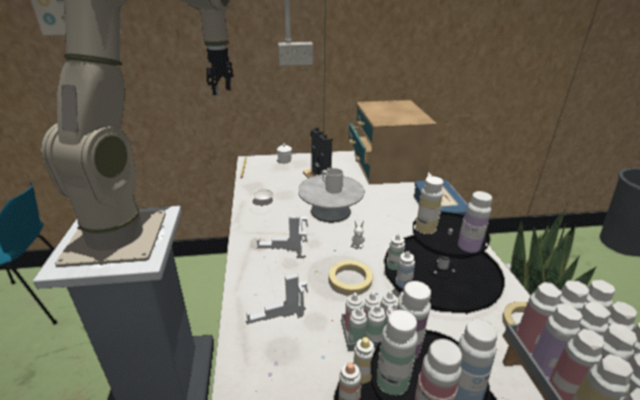

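View pics/top0.png

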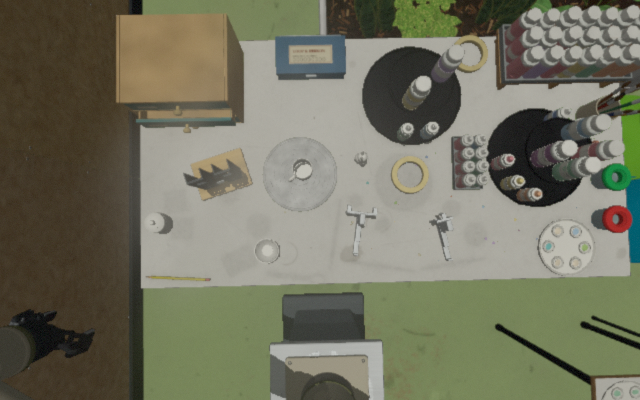

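View pics/wrist0.png

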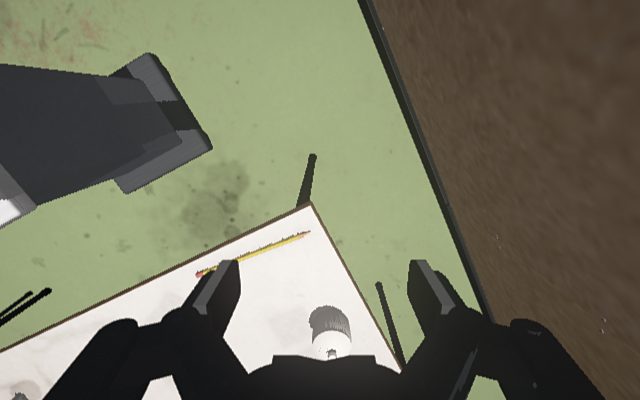

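```bash
python3 - <<'E'
import cv2
im=cv2.imread("pics/top0.png"); 
a=cv2.resize(im[195:265,325:475],None,fx=5,fy=5,interpolation=cv2.INTER_CUBIC)
cv2.imwrite("pics/top_arms.png",a)
a=cv2.resize(im[135:215,170:310],None,fx=5.5,fy=5.5,interpolation=cv2.INTER_CUBIC)
cv2.imwrite("pics/top_stand.png",a)
im=cv2.imread("pics/side0.png"); 
a=cv2.resize(im[120:220,270:400],None,fx=5.5,fy=5.5,interpolation=cv2.INTER_CUBIC)
cv2.imwrite("pics/side_stand.png",a)
E
```

```text
(no output)
```

View pics/top_arms.png

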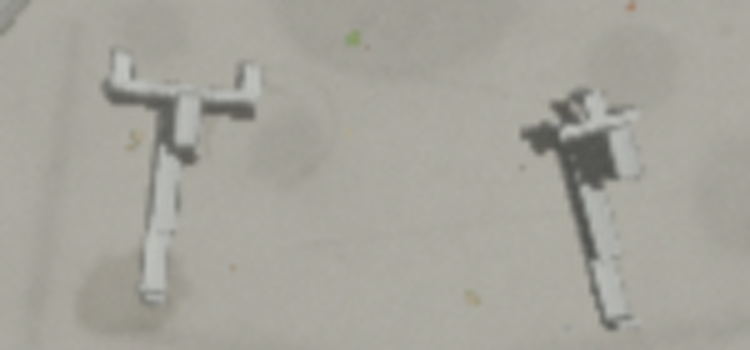

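View pics/top_stand.png

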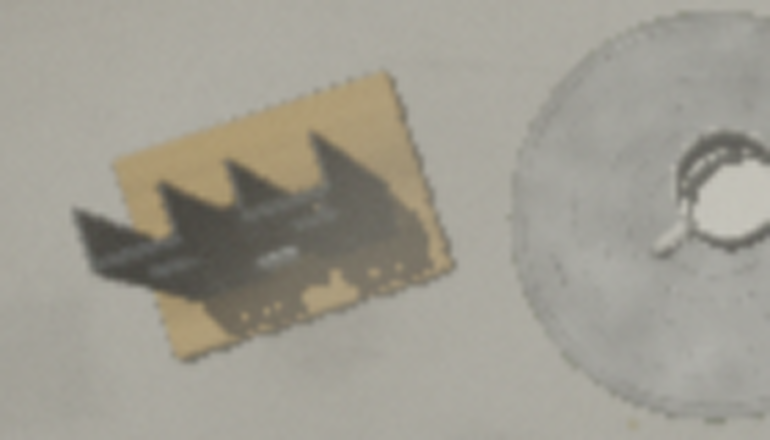

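View pics/side_stand.png

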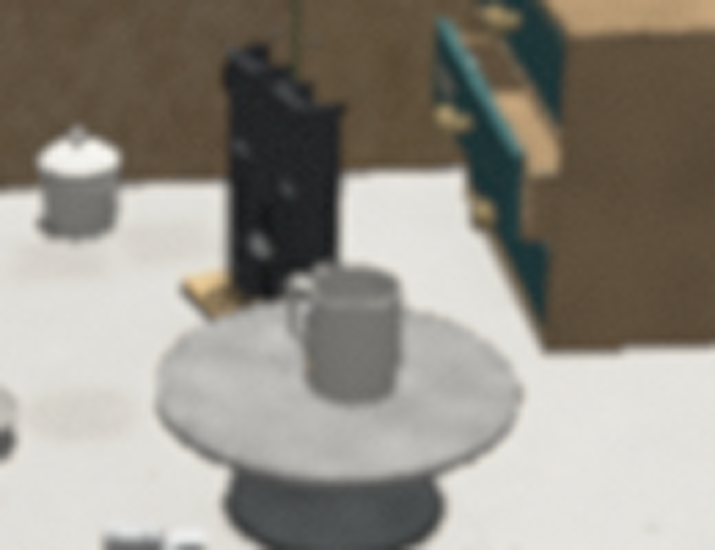

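```bash
cat >> h.py <<'E'
from scipy.spatial.transform import Rotation as R
def cam(n,s=None):
    c=imaging.get_calibration(n); f=200/np.tan(np.radians(c['fov_y'])/2)
    if n=="wrist":
        T=np.eye(4); T[:3,:3]=R.from_euler('xyz',s['tool_rot']).as_matrix(); T[:3,3]=s['eef_pos']
        T=T@c['tool_from_camera']; return T[:3,3],T[:3,:3],f,c['cx'],c['cy']
    return np.array(c['eye']),R.from_euler('xyz',c['rotation']).as_matrix(),f,c['cx'],c['cy']
def ray(C,p):
    e,M,f,cx,cy=C; d=M@np.array([(p[0]-cx)/f,(p[1]-cy)/f,1]); return e,d/np.linalg.norm(d)
def plane(C,p,z):
    e,d=ray(C,p); return e+d*(z-e[2])/d[2]
def proj(C,X):
    e,M,f,cx,cy=C; v=M.T@(np.array(X)-e); return np.array([f*v[0]/v[2]+cx,f*v[1]/v[2]+cy])
def tri(rays):
    A=np.zeros((3,3));b=np.zeros(3)
    for e,d in rays:
        P=np.eye(3)-np.outer(d,d);A+=P;b+=P@e
    return np.linalg.solve(A,b)
E
python3 - <<'E'
from h import *
C=cam("top"); np.set_printoptions(precision=4,suppress=True)
def a(x,y,z): return plane(C,(325+x/5-.4,195+y/5-.4),z)
print("claw tips z.072",a(122,52,.072),a(250,65,.072))
print("frame ends",a(108,90,.072),a(257,103,.072))
print("tail",a(152,295,.02)); print("post top centre",a(187,120,.1))
def b(x,y,z): return plane(C,(170+x/5.5-.4,135+y/5.5-.4),z)
for p in [(113,160),(388,70),(453,265),(180,360)]: print("foot",b(*p,.012))
for p in [(75,210),(165,185),(230,160),(315,135)]: print("tops",b(*p,.174))
print("nose",b(278,257,.062))
print("mug-side foot")
E
```

```text
claw tips z.072 [ 0.5336 -0.0681  0.072 ] [ 0.5251 -0.1367  0.072 ]
frame ends [ 0.5134 -0.0601  0.072 ] [ 0.5046 -0.1399  0.072 ]
tail [ 0.3992 -0.0855  0.02  ]
post top centre [ 0.4963 -0.0989  0.1   ]
foot [0.6634 0.3745 0.012 ]
foot [0.7072 0.2326 0.012 ]
foot [0.6052 0.2005 0.012 ]
foot [0.5594 0.3411 0.012 ]
tops [0.6168 0.3397 0.174 ]
tops [0.627  0.3001 0.174 ]
tops [0.6375 0.2715 0.174 ]
tops [0.6478 0.234  0.174 ]
nose [0.606  0.2782 0.062 ]
mug-side foot
```

```bash
cat >> h.py <<'E'
def go(target,yaw_deg):
    s=sensors.sense(); M=R.from_euler('xyz',s['tool_rot'])
    T=R.from_euler('xyz',[-90,0,yaw_deg],degrees=True)
    print("t",s['time_s'],"shift",np.round(M.inv().apply(np.array(target)-s['eef_pos']),4),"turn deg",np.round((M.inv()*T).as_rotvec(degrees=True),2))
E
python3 - <<'E'
from h import *
go([.493,-.098,.26],83)
E
```

```text
t 0.15 shift [-0.4909  0.0438 -0.4845] turn deg [-1.000e-02 -1.969e+01 -6.000e-02]
```

```bash
python3 -m creep '[[[0,-4,0,-0.041,0.004,-0.040,1],[0,-8,0,-0.082,0.008,-0.081,1],[0,-12,0,-0.123,0.012,-0.121,1],[0,-16,0,-0.164,0.016,-0.162,1],[0,-19.7,0,-0.205,0.02,-0.202,1],[0,-19.7,0,-0.246,0.024,-0.242,1],[0,-19.7,0,-0.287,0.028,-0.283,1],[0,-19.7,0,-0.328,0.032,-0.323,1],[0,-19.7,0,-0.369,0.036,-0.363,1],[0,-19.7,0,-0.41,0.04,-0.404,1],[0,-19.7,0,-0.451,0.042,-0.445,1],[0,-19.7,0,-0.491,0.044,-0.4845,1]]]' 60
python3 - <<'E'
from h import *
go([.493,-.098,.26],83)
s=sensors.sense();im=imaging.read_camera("wrist"); np.save("w1.npy",np.r_[s['eef_pos'],s['tool_rot']])
cv2.imwrite("pics/w1.png",im[:,:,::-1])
E
```

```text
time_s: 1.65
eef_pos: [0.4933, -0.0997, 0.2599]
tool_rot: [-1.571, -0.0, 1.449]
ft_force: [1.5, 0.4, 0.2]
opening: 0.995
t 1.65 shift [ 0.0016 -0.0001  0.0005] turn deg [0.03 0.02 0.02]
```

View pics/w1.png

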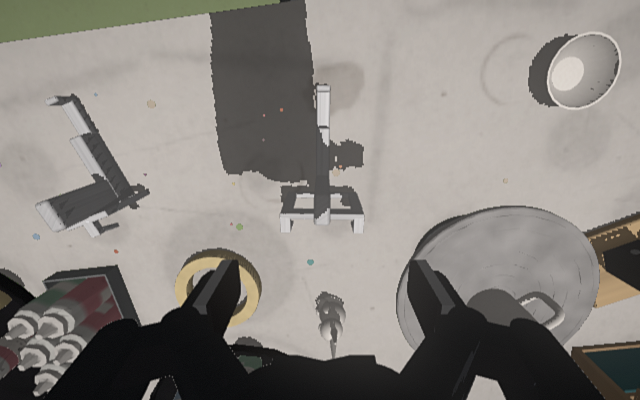

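```bash
python3 - <<'E'
from h import *
w=np.load("w1.npy"); C=cam("wrist",dict(eef_pos=w[:3],tool_rot=w[3:]))
im=cv2.imread("pics/w1.png")
y=np.radians(-7); o=np.array([.512,-.1005,0]); 
def A(x,yy,z): return o+np.array([np.cos(y)*x-np.sin(y)*yy,np.sin(y)*x+np.cos(y)*yy,z])
P=[A(*p) for p in [(-.005,.007,.1),(-.005,-.007,.1),(-.033,-.007,.1),(-.033,.007,.1),(.017,.035,.072),(.017,-.035,.072),(-.121,0,.01),(-.003,.04,.072),(-.003,-.04,.072)]]
b=cv2.resize(im[50:290,220:440],None,fx=3,fy=3,interpolation=cv2.INTER_CUBIC)[:600]
for p in P:
    q=proj(C,p); print(q.round(1)); cv2.circle(b,tuple(int(v) for v in ((q-[220,50])*3+1)),3,(0,0,255),-1)
cv2.imwrite("pics/w1z.png",b[:600,:])
E
```

```text
[333.  220.5]
[316.4 220.5]
[316.2 188.7]
[333.4 188.7]
[361.  230.6]
[288.1 230.6]
[324.5  79.8]
[367.2 211.1]
[281.9 211.1]
```

View pics/w1z.png

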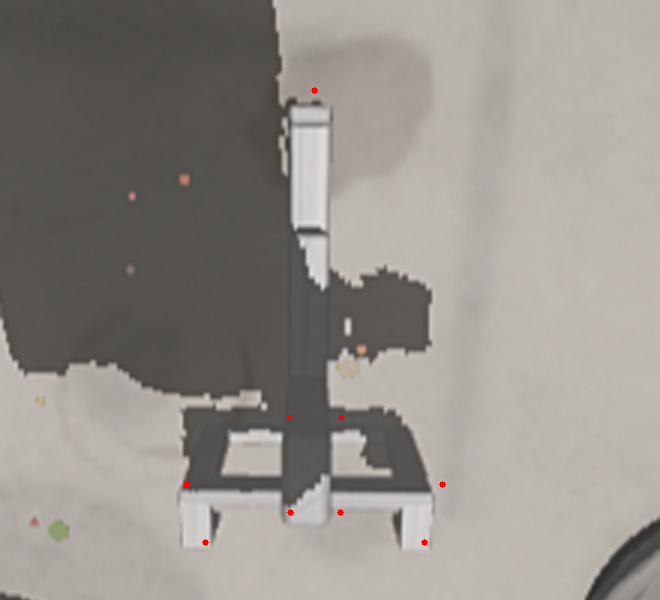

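```bash
python3 -m creep '[[[0,0,0,-0.0005,0.04,-0.002,1],[0,0,0,-0.0005,0.08,-0.002,1],[0,0,0,-0.0005,0.12,-0.002,1],[0,0,0,-0.0005,0.12,-0.002,1],[0,0,0,-0.0005,0.12,-0.002,0],[0,0,0,-0.0005,0.12,-0.002,0],[0,0,0,-0.0005,0.12,-0.002,0],[0,0,0,-0.0005,0.12,-0.002,0],[0,0,0,-0.0005,0.12,-0.002,0],[0,0,0,-0.0005,0.12,-0.002,0]]]' 80
python3 - <<'E'
from h import *
s=sensors.sense();im=imaging.read_camera("wrist"); print(s['opening'],s['eef_pos'])
cv2.imwrite("pics/w2.png",im[:,:,::-1])
E
```

```text
time_s: 2.95
eef_pos: [0.4954, -0.0986, 0.1402]
tool_rot: [-1.572, -0.0, 1.449]
ft_force: [1.1, 0.1, 2.8]
opening: 0.154
0.15377774414610437 [ 0.49535753 -0.09856393  0.14021293]
```

View pics/w2.png

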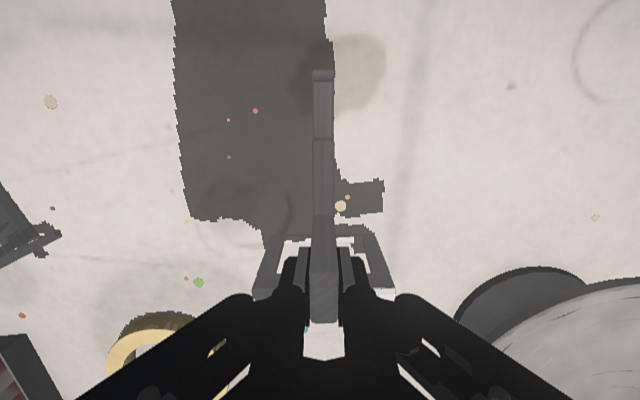

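```bash
python3 - <<'E'
from h import *
w=np.load("w1.npy"); C=cam("wrist",dict(eef_pos=w[:3],tool_rot=w[3:]))
def z(x,y,h): return plane(C,(220+x/3-.3,50+y/3-.3),h)
l=z(197,548,.072); r=z(416,548,.072); print(l,r)
f1=z(182,490,.072); f2=z(432,490,.072); print("frame front top edge x=-6",f1,f2)
m=(l+r)/2; o=m-np.r_[.017*np.array([np.cos(-.122),np.sin(-.122)]),.072]; print("origin",o)
s=sensors.sense(); M=R.from_euler('xyz',s['tool_rot']); print("origin in tool",M.inv().apply(o-s['eef_pos']))
sx=np.radians(17.5); seat=np.array([.606,.278]); d=np.array([np.cos(sx),np.sin(sx)])
tcp=seat-d*(.05+.018); print(tcp)
go([*s['eef_pos'][:2],.36],83); go([*tcp,.36],107.5)
E
```

```text
[ 0.52611392 -0.14022717  0.072     ] [ 0.53469605 -0.0705406   0.072     ]
frame front top edge x=-6 [ 0.50589098 -0.14163734  0.072     ] [ 0.51546315 -0.06389097  0.072     ]
origin [ 5.13531341e-01 -1.03315025e-01  1.38777878e-17]
origin in tool [-0.00250738  0.14020204 -0.01849167]
[0.54114725 0.25755201]
t 3.0 shift [ 0.000e+00 -2.198e-01 -2.000e-04] turn deg [0.05 0.02 0.01]
t 3.0 shift [ 0.3591 -0.2197 -0.0023] turn deg [  0.05 -24.48  -0.  ]
```

```bash
python3 -m creep '[[[0,0,0,0,-0.04,0,0],[0,0,0,0,-0.09,0,0],[0,0,0,0,-0.14,0,0],[0,0,0,0,-0.19,0,0],[0,0,0,0,-0.22,0,0],[0,-5,0,0.05,-0.22,0,0],[0,-10,0,0.10,-0.22,0,0],[0,-15,0,0.16,-0.22,-0.001,0],[0,-20,0,0.22,-0.22,-0.002,0],[0,-24.5,0,0.28,-0.22,-0.002,0],[0,-24.5,0,0.33,-0.22,-0.002,0],[0,-24.5,0,0.359,-0.22,-0.002,0]]]'
python3 - <<'E'
from h import *
s=sensors.sense();im=imaging.read_camera("wrist"); print(s['opening'],s['eef_pos'],s['tool_rot'],s['time_s']); np.save("w3.npy",np.r_[s['eef_pos'],s['tool_rot']])
cv2.imwrite("pics/w3.png",im[:,:,::-1])
im=imaging.read_camera("side")
cv2.imwrite("pics/s3.png",cv2.resize(im[60:260,200:420,::-1],None,fx=3,fy=3))
im=imaging.read_camera("top")
cv2.imwrite("pics/t3.png",cv2.resize(im[130:260,150:350,::-1],None,fx=4,fy=4))
E
```

```text
time_s: 4.5
eef_pos: [0.5398, 0.2605, 0.3586]
tool_rot: [-1.569, -0.0, 1.88]
ft_force: [0.5, -0.4, -0.7]
opening: 0.152
0.15166142073767108 [0.53983217 0.26052861 0.35864275] [-1.56861398e+00 -1.54667665e-04  1.87953349e+00] 4.5
```

View pics/w3.png

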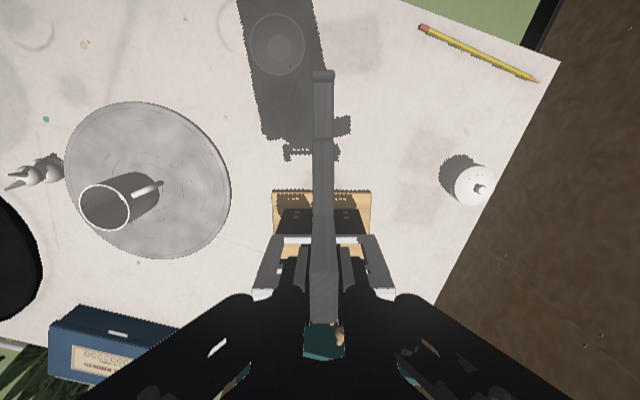

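View pics/s3.png

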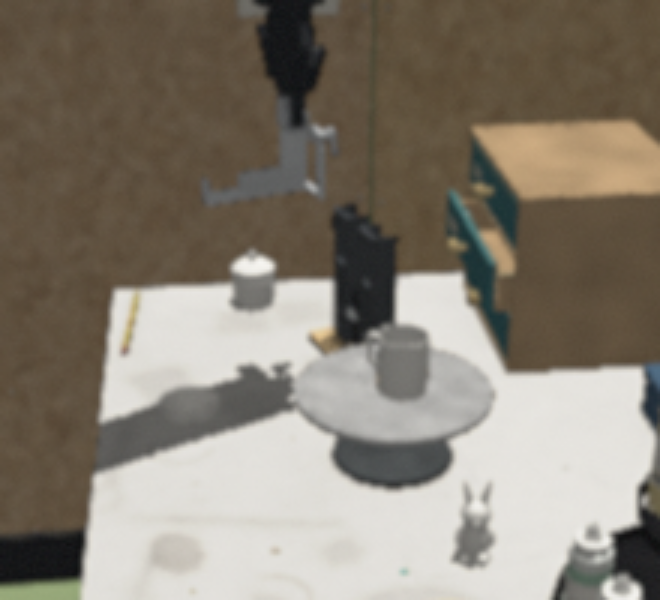

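View pics/t3.png

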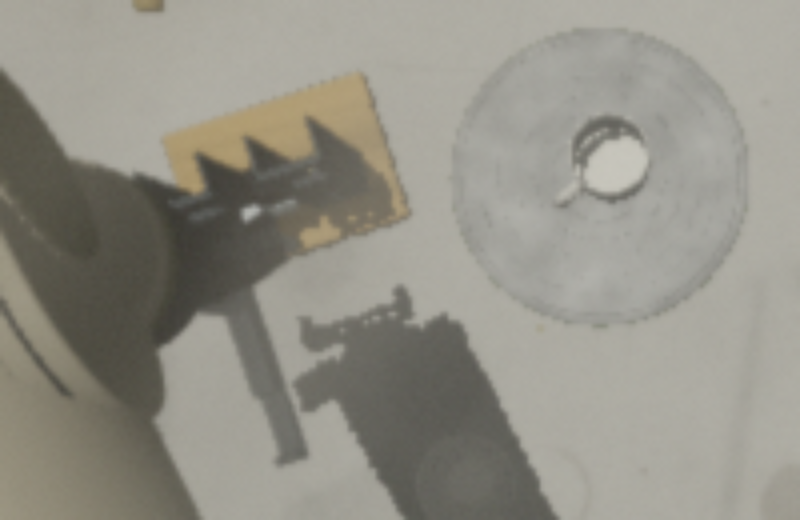

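```bash
python3 - <<'E'
from h import *
im=cv2.imread("pics/w3.png"); cv2.imwrite("pics/w3z.png",cv2.resize(im[170:320,230:420],None,fx=4,fy=4,interpolation=cv2.INTER_CUBIC))
w=np.load("w3.npy"); C=cam("wrist",dict(eef_pos=w[:3],tool_rot=w[3:]))
a=plane(C,(273,191),.012);b=plane(C,(371,191),.012); print(a,b,np.linalg.norm(a-b)); v=b-a
print(np.degrees(np.arctan2(-v[0],v[1]))); m=(a+b)/2; print(m, m+.025*np.array([.954,.3,0]))
E
```

```text
[0.60322679 0.20206899 0.012     ] [0.55928084 0.34018248 0.012     ] 0.14493647757653316
17.650407219703123
[0.58125382 0.27112574 0.012     ] [0.60510382 0.27862574 0.012     ]
```

View pics/w3z.png

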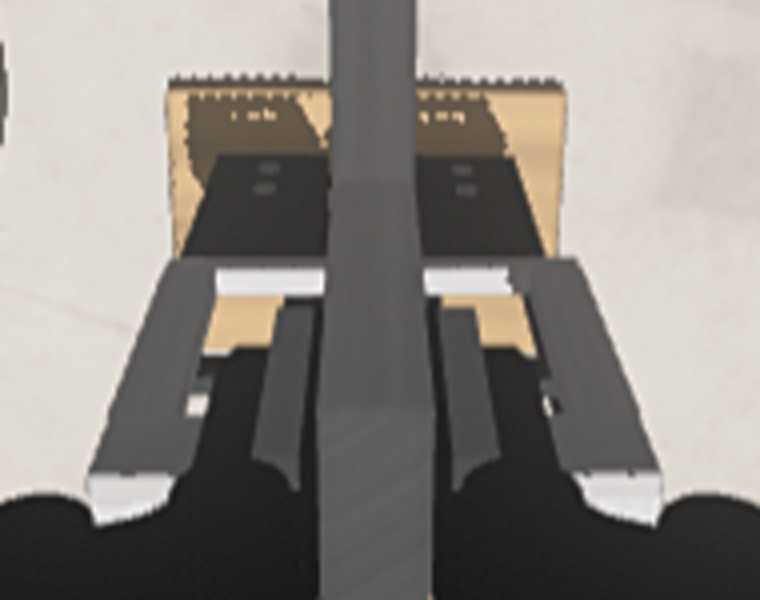

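```bash
python3 - <<'E'
from h import *
d=np.array([np.cos(np.radians(17.6)),np.sin(np.radians(17.6))]); seat=np.array([.606,.279])
go([*(seat-d*(.05+.0185)),.22],107.6)
go([*(seat-d*(.0+.0185)),.22],107.6)
E
```

```text
t 4.65 shift [-0.0009  0.1386 -0.0008] turn deg [-0.13  0.07 -0.03]
t 4.65 shift [-0.0009  0.1385 -0.0508] turn deg [-0.13  0.07 -0.03]
```

```bash
python3 -m creep '[[[0,0,0,-0.001,0.03,-0.001,0],[0,0,0,-0.001,0.07,-0.001,0],[0,0,0,-0.001,0.11,-0.001,0],[0,0,0,-0.001,0.138,-0.001,0],[0,0,0,-0.001,0.138,-0.001,0],[0,0,0,-0.001,0.138,-0.001,0]]]'
python3 - <<'E'
from h import *
s=sensors.sense();im=imaging.read_camera("wrist"); print(s['opening'],s['eef_pos'],s['tool_rot'],s['time_s']); np.save("w4.npy",np.r_[s['eef_pos'],s['tool_rot']])
a=cv2.resize(im[150:330,220:430,::-1],None,fx=3,fy=3,interpolation=cv2.INTER_CUBIC)
cv2.imwrite("pics/w4.png",a)
im=imaging.read_camera("side")
cv2.imwrite("pics/s4.png",cv2.resize(im[90:210,240:380,::-1],None,fx=5,fy=5,interpolation=cv2.INTER_CUBIC))
d=np.array([np.cos(np.radians(17.6)),np.sin(np.radians(17.6))]); seat=np.array([.606,.279])
go([*(seat-d*(.0+.0185)),.22],107.6)
E
```

```text
time_s: 5.4
eef_pos: [0.5425, 0.2563, 0.2233]
tool_rot: [-1.572, -0.0, 1.875]
ft_force: [0.8, 0.2, -0.0]
opening: 0.154
0.15411310969524078 [0.54252123 0.25631528 0.22334408] [-1.57232114e+00 -1.83671817e-04  1.87549216e+00] 5.4
t 5.5 shift [ 0.0021  0.0037 -0.0486] turn deg [ 0.14 -0.11  0.03]
```

View pics/w4.png

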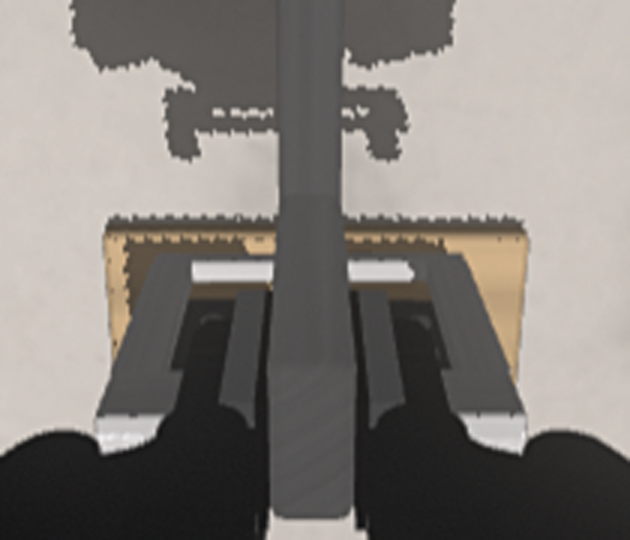

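View pics/s4.png

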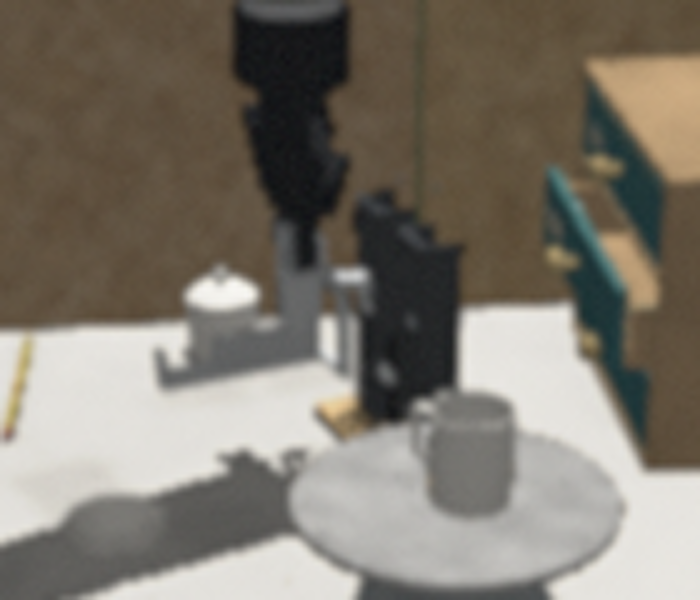

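```bash
python3 -m creep '[[[0,0,0,0.002,0.003,-0.01,0],[0,0,0,0.002,0.003,-0.02,0],[0,0,0,0.002,0.003,-0.03,0],[0,0,0,0.002,0.003,-0.037,0],[0,0,0,0.002,0.003,-0.043,0],[0,0,0,0.002,0.003,-0.046,0],[0,0,0,0.002,0.003,-0.046,0]]]'
```

```text
time_s: 6.38
eef_pos: [0.5852, 0.2726, 0.2188]
tool_rot: [-1.571, 0.0, 1.876]
ft_force: [0.5, 0.8, -2.4]
opening: 0.151
```

```bash
python3 -m creep '[[[0,0,0,0,0,-0.002,0],[0,0,0,0,0,-0.004,0],[0,0,0,0,0,-0.005,0],[0,0,0,0,0,-0.005,0]]]'
python3 - <<'E'
from h import *
d=np.array([np.cos(np.radians(17.6)),np.sin(np.radians(17.6))]); seat=np.array([.606,.279])
go([*(seat-d*.0185),.22],107.6)
im=imaging.read_camera("side")
cv2.imwrite("pics/s5.png",cv2.resize(im[90:210,240:380,::-1],None,fx=5,fy=5,interpolation=cv2.INTER_CUBIC))
im=imaging.read_camera("wrist")
cv2.imwrite("pics/w5.png",cv2.resize(im[150:330,220:430,::-1],None,fx=3,fy=3,interpolation=cv2.INTER_CUBIC))
E
```

```text
time_s: 6.88
eef_pos: [0.5868, 0.2732, 0.2189]
tool_rot: [-1.562, -0.0, 1.876]
ft_force: [-21.6, -7.4, 12.7]
opening: 0.149
t 6.875 shift [-0.0003 -0.0011 -0.0016] turn deg [-0.51 -0.1   0.01]
```

View pics/s5.png

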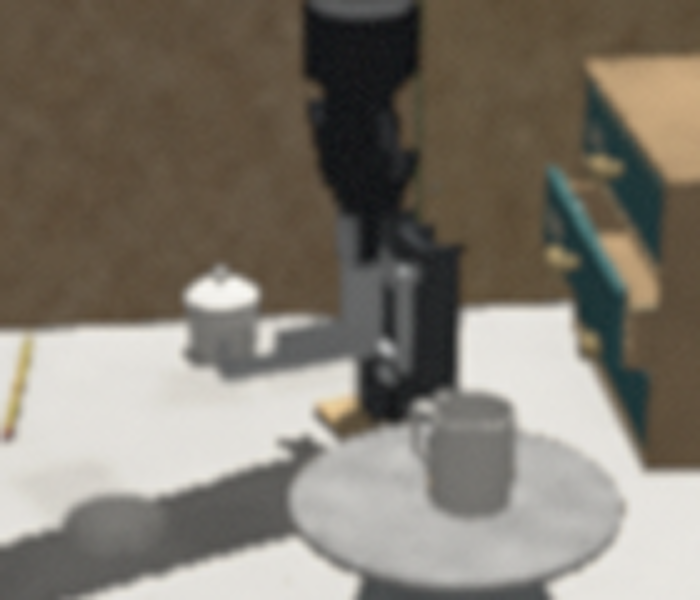

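View pics/w5.png

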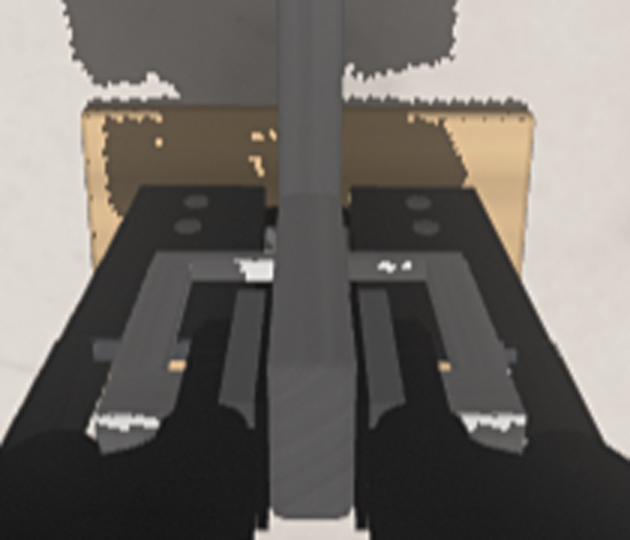

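```bash
python3 -m creep '[[[0,0,0,0,0,0.0025,0],[0,0,0,0,0,0.0025,0],[0,0,0,0,0.005,0.0025,0],[0,0,0,0,0.01,0.0025,0],[0,0,0,0,0.013,0.0025,0],[0,0,0,0,0.013,0.0025,0]]]'
```

```text
time_s: 7.72
eef_pos: [0.5861, 0.2732, 0.2054]
tool_rot: [-1.567, -0.0, 1.877]
ft_force: [-6.4, -1.3, -0.8]
opening: 0.154
```

```bash
python3 -m creep '[[[0,0,0,0,0.003,0,0],[0,0,0,0,0.006,0,0],[0,0,0,0,0.009,0,0],[0,0,0,0,0.011,0,0],[0,0,0,0,0.011,0,0]]]'
```

```text
time_s: 8.35
eef_pos: [0.5861, 0.2732, 0.1948]
tool_rot: [-1.567, -0.0, 1.877]
ft_force: [-8.8, -2.7, 3.6]
opening: 0.152
```

```bash
python3 -m creep '[[[0,0,0,0,0.002,0,0],[0,0,0,0,0.0035,0,0],[0,0,0,0,0.005,0,0],[0,0,0,0,0.0055,0,0],[0,0,0,0,0.0055,0,0]]]'
```

```text
time_s: 8.98
eef_pos: [0.5861, 0.2732, 0.19]
tool_rot: [-1.567, -0.001, 1.876]
ft_force: [-11.2, -3.6, 8.5]
opening: 0.147
```

```bash
python3 -m creep '[[[0,0,0,0,0.001,0,0],[0,0,0,0,0.002,0,0],[0,0,0,0,0.002,0,0]]]'
python3 - <<'E'
from h import *
s=sensors.sense();im=imaging.read_camera("wrist"); np.save("w6.npy",np.r_[s['eef_pos'],s['tool_rot']])
cv2.imwrite("pics/w6.png",cv2.resize(im[150:330,220:430,::-1],None,fx=3,fy=3,interpolation=cv2.INTER_CUBIC))
E
```

```text
time_s: 9.35
eef_pos: [0.5862, 0.2731, 0.1898]
tool_rot: [-1.568, -0.001, 1.876]
ft_force: [-17.0, -6.1, 22.0]
opening: 0.152
```

View pics/w6.png

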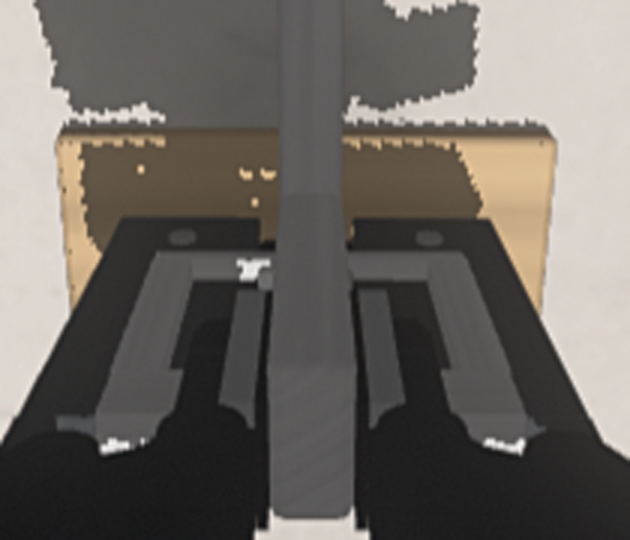

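```bash
python3 -m creep '[[[0,0,0,0,-0.003,0.002,0],[0,0,0,0,-0.006,0.002,0],[0,0,0,0,-0.006,0.002,0]]]'
```

```text
time_s: 9.78
eef_pos: [0.5853, 0.2728, 0.192]
tool_rot: [-1.57, 0.0, 1.877]
ft_force: [2.7, 1.9, -14.1]
opening: 0.154
```

```bash
python3 -m creep '[[[0,0,0,0,0.002,0,0],[0,0,0,0,0.004,0,0],[0,0,0,0,0.0045,0,0],[0,0,0,0,0.0045,0,0.6],[0,0,0,0,0.0045,0,1],[0,0,0,0,0.0045,0,1],[0,0,0,0,0.0045,0,1],[0,0,0,0,0.0045,0,1]]]'
python3 - <<'E'
from h import *
im=imaging.read_camera("wrist")
cv2.imwrite("pics/w7.png",im[:,:,::-1])
E
```

```text
time_s: 10.78
eef_pos: [0.5857, 0.2728, 0.1889]
tool_rot: [-1.571, -0.0, 1.876]
ft_force: [0.1, 0.6, -0.1]
opening: 1.005
```

View pics/w7.png

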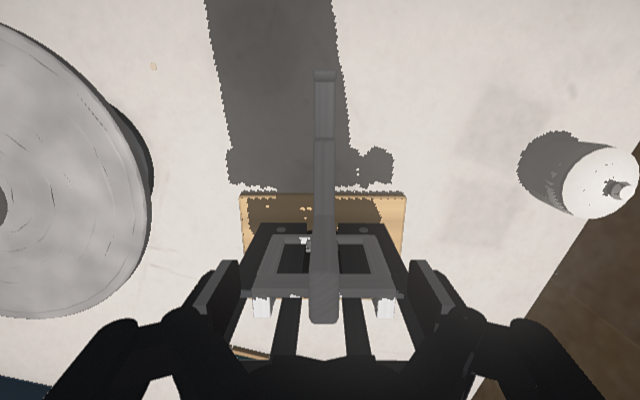

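```bash
python3 -m creep '[[[0,0,0,0,-0.02,0,1],[0,0,0,0,-0.06,0,1],[0,0,0,0,-0.11,0,1],[0,0,0,0,-0.14,0.03,1],[0,0,0,0,-0.15,0.08,1],[0,0,0,0,-0.15,0.10,1],[0,0,0,0,-0.15,0.10,1]]]'
python3 - <<'E'
from h import *
s=sensors.sense();im=imaging.read_camera("wrist");np.save("w8.npy",np.r_[s['eef_pos'],s['tool_rot']])
cv2.imwrite("pics/w8.png",im[:,:,::-1])
im=imaging.read_camera("side")
cv2.imwrite("pics/s8.png",cv2.resize(im[120:240,240:380,::-1],None,fx=5,fy=5,interpolation=cv2.INTER_CUBIC))
im=imaging.read_camera("top")
cv2.imwrite("pics/t8.png",im[:,:,::-1])
E
```

```text
time_s: 11.7
eef_pos: [0.4897, 0.2425, 0.341]
tool_rot: [-1.573, -0.001, 1.877]
ft_force: [0.4, 0.7, -0.5]
opening: 1.0
```

View pics/w8.png

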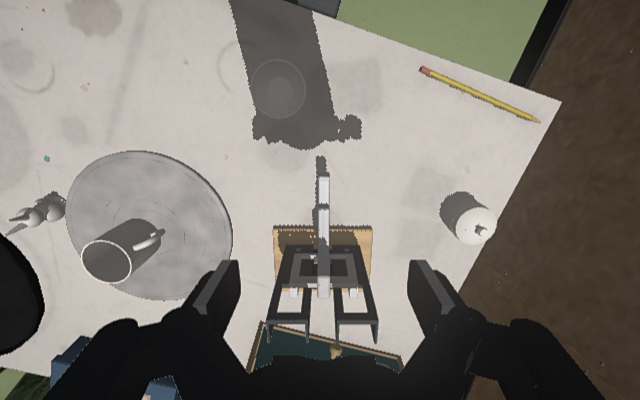

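View pics/s8.png

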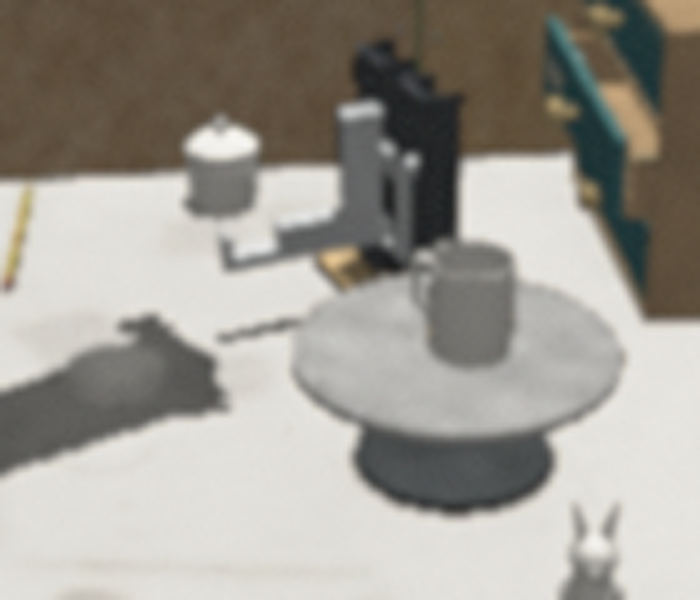

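View pics/t8.png

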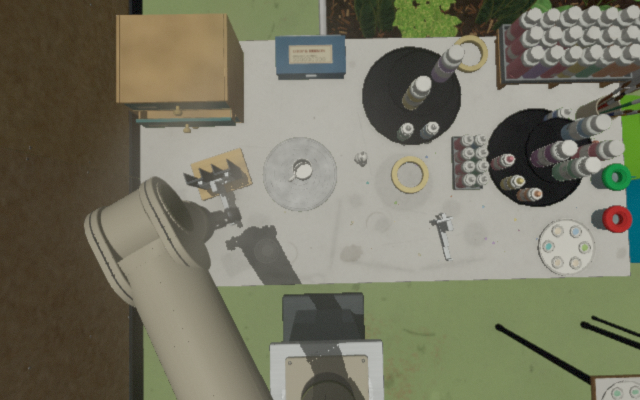

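```bash
python3 - <<'E'
import cv2
a=cv2.imread("pics/w8.png")[160:350,240:400]; cv2.imwrite("pics/w8z.png",cv2.resize(a,None,fx=3.1,fy=3.1,interpolation=cv2.INTER_CUBIC))
E
```

```text
(no output)
```

View pics/w8z.png

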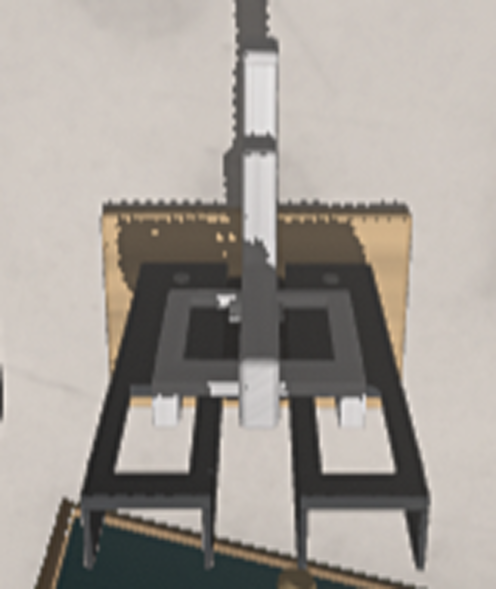

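The zoomed view shows both claws through the slots, at (166,408) and (352,410). The frame sits square on the uprights, and the latch nose at (233,308) is over the lower crossbar. The gripper is well clear.

```bash
python3 -c "
from h import *
print(manip.finish_job())"
```

```text
the job is handed in; nothing more can be done
None
```

I mounted the two-clawed arm on the slotted stand, latched it, let go and handed the job in at about 11.9 s. There is no verdict from the system, so this rests on my own checks.

- **Mounting:** I gripped the post at 80 N, lifted the arm over the mug and pushed both claws into the slots about 30 mm above home. The frame then met the uprights, about 1.6 mm before I had predicted. I pressed down until it stopped with the tool at z 0.190, which was the height expected for home, with 22 N upward at the stop.
- **Latch:** An upward tug moved the tool only about 2 mm, then the arm held against 14 N, so the latch is locked over the crossbar. I pushed it back down before releasing.
- **Last pictures:** Both claws are through the slots, and the frame looks square and level against the uprights. The latch nose is over the lower crossbar, and the gripper is clear with about zero force. The narrow arm looks unmoved in the top view.
- **Not checked:** I did not measure the final sideways position. The picture with the claws in the slots, just before the final press, suggested it was about 1.5 mm off centre, against the 12 mm allowed.

No check failed.

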